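# Third hand for a ticket-rail stand in a sweet shop

### The job

Stand the two brass posts end-down in the two sockets of the wooden foot, fully home. Then push the foot squarely and centrally against the sprung stop and keep pressing steadily, with the stop's pointer over the green stripe (about 10 N), so that your colleague can drive the screws: be the third hand, hold it there a few seconds and finish while still pressing. Never push the stop to the end of its travel, and leave the sweet jar, the gift box and the screwdriver where they are.

Things in the scene. Friction and masses are not known exactly. Their poses are not given: they have to be found in the camera images.
- stop: Sprung stop screwed to the counter: grey housing with a black pad in front. Origin on the counter under the centre of the pad's front face as it is at rest; +x is the pressing direction (from the pad's face into the housing), y along the pad, z up. Pad 160 mm long in y, its face 4 to 44 mm above the counter; housing from x = 60 to 120 mm, 140 mm wide, 46 mm high, with a white, a green and a red stripe on its top, in this order towards +x.
- pad (a joint): Travel of the sprung pad in m along the stop's +x: 0 at rest (also at the start), 0.036 at its end (bottomed). The spring pushes back with 0.5 N per mm. The green stripe is pointer travel 0.012 to 0.028, which is 6 to 14 N; its middle is 0.020, 10 N.
- pad_face (a point): Centre of the pad's front face, 24 mm above the counter; moves with the pad. A white line marks the pad's middle.
- pointer_tip (a point): Tip of the black pointer that the pad carries over the housing, 50 mm above the counter; 70 mm behind (+x of) the pad's face.
- foot: Loose pale wooden foot of the ticket-rail stand, 60 (x) x 200 (y) x 45 (z) mm, about 0.4 kg. Origin at the centre of its underside. It stands on the counter before the stop, its +x face to the pad, with a gap of 25 to 45 mm. Two round sockets in its top, 16 mm wide with a small chamfer, 30 mm deep, on the middle line at y = +75 and -75 mm.
- socket_left (a point): Floor centre of the foot's socket at y = +75 mm: 15 mm above the foot's underside, 30 mm below its top.
- socket_right (a point): Floor centre of the foot's socket at y = -75 mm, likewise.
- rack: Fixed dark wooden rack, 140 (x) x 60 (y) x 35 (z) mm, origin at the centre of its underside. The posts stand in its two holes, at x = -45 and +45 mm, 25 mm deep (hole floor 10 mm above the counter).
- post_a: Brass post, 14 mm diameter, 85 mm long, about 60 g, both ends alike. Origin at the centre of its lower end, z along it, upwards. At the start it stands upright in the rack, 60 mm of it above the rack. Either post may go in either socket.
- post_b: The other brass post, the same.
- jar: Bystander: amber sweet jar with brass lid, 60 mm across, 85 mm high, origin at the centre of its underside.
- gift_box: Bystander: red gift box with yellow ribbon, 90 x 55 x 35 mm, origin at the centre of its underside.
- screwdriver: Bystander: the colleague's screwdriver, about 200 mm long, lying on the counter, origin under it.
There are look-alikes about, which are no part of the job. Several things have the shape of the stop; the one meant has the colours described above.

How it is judged:
On the way, in this order (a step that is already met when the one before it is completed fails the run):
1. both posts stand fully home in the foot's sockets (((distance between post_a and socket_left below 0.007 m and angle between post_a's own z axis and vertical below 0.2 rad) or (distance between post_b and socket_left below 0.007 m and angle between post_b's own z axis and vertical below 0.2 rad)) and ((distance between post_a and socket_right below 0.007 m and angle between post_a's own z axis and vertical below 0.2 rad) or (distance between post_b and socket_right below 0.007 m and angle between post_b's own z axis and vertical below 0.2 rad))), for 0.2 s.
2. the robot presses the foot squarely and centrally on the stop, the pointer over the green stripe, for 2 s without a break (all of step 1 and contact force between foot and stop between 6 and 14 N and value of joint pad between 0.012 and 0.028 m and contact force between any of the fingers, the arm and foot above 3 N and angle between the x axis of foot and the x axis of stop, either way round below 0.08 rad and angle between foot's own z axis and vertical below 0.06 rad and y of foot in the frame of stop between -0.022 and 0.022 m and linear speed of foot below 0.01 m/s), for 2 s.
At the end, for the whole second after the job is handed in: Both posts within 7 mm of the socket floors and upright (within 0.2 rad); the robot still presses the foot on the stop's pad with 6 to 14 N (pad travel 12 to 28 mm), the foot flat, square to the stop within 0.08 rad, centred within 22 mm and still; the bystanders within 25 mm of where they were (all of step 2 and distance of each of jar, gift_box, screwdriver from where it was at the start of the episode below 0.025 m); the arm keeps its last pose, push and grip.
It fails at once if the stop is pushed to the end of its travel (value of joint pad above 0.034 m).
It fails at once if the sweet jar is disturbed (distance of jar from where it was at the start of the episode above 0.025 m).
It fails at once if the gift box is disturbed (distance of gift_box from where it was at the start of the episode above 0.025 m).
It fails at once if the screwdriver is disturbed (distance of screwdriver from where it was at the start of the episode above 0.025 m).
It also fails if it takes over 72 s, if anything falls off the work surface, if the arm or the gripper's body presses on something with over 40 N, if the wrist force passes 120 N, or if a joint passes its speed limit or range.

### The arm

A 7-joint arm with a two-finger parallel gripper is mounted at the origin on the work surface. World frame = base frame: x ahead of the robot, y to its left, z up, the work surface at z = 0. Lengths are in m, angles in rad, forces in N, time in s.
With the tool pointing down it reaches from about 0.425 to 0.875 m from the base axis. Payload 9.9 kg.
Tool frame: the origin (TCP) lies midway between the tips of the shut fingers; the grasp point (between the pads) lies grip_depth behind it (grip_depth is the distance from the TCP to the grasp point, in m); z points along the fingers, y is the line along which they close (so a half turn about z gives the same grasp; the last joint's range is limited). The gripper opens to 85 mm and grips with 20 to 120 N. Pads are 22 mm wide; open, the fingers measure 114 mm over their backs; the gripper's body (76 mm by 85 mm) begins 54 mm behind the grasp point. The pads swing forward as they close: fully open they stand 13 mm farther back than shut.
Start: joints at [-1.251, 0.576, 0.025, 1.437, -0.015, 1.129, -0.057], TCP at [0.265, 0.621, 0.231] pointing down, gripper open.
Joint ranges: [-2.76, 2.76], [-0.34, 2.15], [-1.52, 1.57], [0.19, 2.46], [-1.09, 4.23], [0.17, 1.99], [-2.82, 2.82]. Speed limits (rad/s): [2.22, 2.22, 3.01, 3.01, 3.14, 3.14, 3.14].

### API

Orientations are given as a unit quaternion [x, y, z, w].
In Python, from plant import * gives the robot as it stands.
- The arm moves only by the tool carry_out, never from a script. Its argument "commands" is one flat list of numbers, 6 for each row, row after row: the shift along the tool's x, y, z in m, then the turn, a rotation vector about the tool's x, y, z in degrees. A call has exactly 10 rows; each row is the pose to reach, as a shift and turn from the pose commanded when the call began, along the tool's axes at that moment; what a row does not reach only later rows make up. A row lasts 1/10 s, in which the tool goes at most 50 mm and 8.59 degrees, less where a joint would pass 70% of its speed; a pose out of reach is approached as far as the arm can. A call with a gripper value outside its range is refused whole. "fingers" is the opening in per cent of the stroke, from 0 (shut) to 100 (fully open), set as the call begins (left out, the last holds). The fingers move at their own pace and stop on an object; "newtons" is the grip in N (left out, the last holds). Time passes only in rows, so rows that repeat a pose let the fingers close, or fill a call up. It gives the time, the measured TCP pose, the force, the opening and the grip force at its end, in the units of the state.
- get_state(): the state, without advancing time (a new reading comes with each control period).
- read_camera(name): name is "scene" or "side" or "wrist"; returns a dict with "img" (480x640x3 uint8, red, green, blue), "z_map" (480x640 float32, m along the optical axis (not along the pixel's ray), 0 where there is no reading), "mtx" (3x3 intrinsics, pixels), "dist_coeffs" ([k1, k2, p1, p2, k3] as OpenCV has them; the pictures are not rectified), "extrinsics" (4x4, takes a point from world to camera coordinates). Camera axes: x right, y up, looking along -z (the intrinsics and any distortion apply to the point x, -y, -z); pixel columns grow to the right and rows downward; lengths in m; the calibration is good to about 2 mm. A picture is of the moment at which its call begins.
- job_done(): hands the job in; it is judged then, once.
The state is a dict: "clock": time; "joints": joint angles; "joint_vel": joint speeds; "tau": joint torques, N m; "ee_pos": TCP position; "eef_rot": TCP orientation; "force": force on the tool from outside, world axes, zero at the start; "torque": the same for the moment, N m; "grip_width": finger opening in m; "finger_force": force on a finger pad.
Only numpy, scipy, OpenCV 4.12 (cv2) and the standard library are available. Lean on these libraries where they do the work, as an engineer would, in place of code of your own. Each camera call takes 0.05 s, during which the arm holds its last target. There are 200 camera calls.

## Working session

There is one attempt and no reset: what is moved stays moved. The work goes in short steps, Python scripts to look and compute and a tool call to move; the robot and the scene stay as the last step left them, time stands still between calls to the robot, and variables do not carry over. Pictures are saved under pics/ and viewed, at most 10 in all, crops included, and the job is handed in when it is done.

Besides the shell and the picture viewer there is one more tool, called after "Call:" as name(argument=value, ...), one argument or row to a line, values as JSON. carry_out: Moves the arm, as the interface text tells. Its arguments: {"type":"object","properties":{"commands":{"type":"array","items":{"type":"number"}},"fingers":{"type":"number"},"newtons":{"type":"number"}},"required":["commands"]}

```bash
mkdir -p pics; ls
cat > h.py <<'E'
from plant import *
import numpy as np, cv2
from scipy.spatial.transform import Rotation as R
def snap(n,f):
    c=read_camera(n); np.savez('pics/'+f+'.npz',**{k:np.array(v) for k,v in c.items()})
    cv2.imwrite('pics/'+f+'.png',c['img'][:,:,::-1]); return c
def load(f): return dict(np.load('pics/'+f+'.npz'))
def ray(c,u,v):
    p=cv2.undistortPoints(np.array([[[u,v]]],float),c['mtx'],c['dist_coeffs'])[0,0]
    E=np.array(c['extrinsics']); d=E[:3,:3].T@np.array([p[0],-p[1],-1]); o=-E[:3,:3].T@E[:3,3]
    return o,d
def atz(c,u,v,z):
    o,d=ray(c,u,v); return o+d*(z-o[2])/d[2]
def dep(c,u,v):
    o,d=ray(c,u,v); w=c['z_map'][int(v)-1:int(v)+2,int(u)-1:int(u)+2]; return o+d*np.median(w[w>0]) if (w>0).any() else None
def tri(c1,p1,c2,p2):
    o1,d1=ray(c1,*p1);o2,d2=ray(c2,*p2)
    s=np.linalg.lstsq(np.c_[d1,-d2],o2-o1,rcond=None)[0]; a=o1+d1*s[0];b=o2+d2*s[1]
    return (a+b)/2,np.linalg.norm(a-b)
def proj(c,P):
    E=np.array(c['extrinsics']); q=E[:3,:3]@np.array(P,float)+E[:3,3]; q=q*[1,-1,-1]
    return cv2.projectPoints(q.reshape(1,3),np.zeros(3),np.zeros(3),c['mtx'],c['dist_coeffs'])[0][0,0]
E
python3 - <<'E'
from h import *
np.set_printoptions(precision=4,suppress=True)
s=get_state(); print(s)
for n in ['scene','side','wrist']:
    c=snap(n,n+'0'); E=np.array(c['extrinsics']); print(n,-E[:3,:3].T@E[:3,3], c['mtx'][0], c['dist_coeffs'])
    print(E)
E
```

```text
pics
{'clock': 0.0, 'joints': array([-1.2508,  0.5766,  0.0248,  1.4379, -0.015 ,  1.129 , -0.0565]), 'joint_vel': array([-0.0001, -0.0012,  0.0025, -0.0022,  0.0006, -0.0003,  0.0006]), 'tau': array([ -0.0001, -76.5753,   2.2508, -28.5956,   0.0153,   0.013 ,
         0.    ]), 'ee_pos': array([0.265 , 0.6203, 0.2304]), 'eef_rot': array([ 0.2005,  0.9797, -0.0008, -0.0001]), 'force': array([-0.4208, -0.5563, -0.0967]), 'torque': array([ 0.0092, -0.0145, -0.0352]), 'finger_force': 0.0, 'grip_width': 0.08534931277895479}
scene [ 1.0165 -0.7337  0.802 ] [447.2597   0.     327.364 ] [-0.0603  0.      0.      0.      0.    ]
[[ 0.7695  0.6386  0.0086 -0.3206]
 [-0.4389  0.5189  0.7336  0.2385]
 [ 0.464  -0.5683  0.6796 -1.4335]
 [ 0.      0.      0.      1.    ]]
side [0.4698 0.6897 0.7499] [462.562    0.     310.0658] [-0.0728  0.      0.      0.      0.    ]
[[-0.997  -0.077  -0.0039  0.5244]
 [ 0.0463 -0.6388  0.768  -0.1571]
 [-0.0616  0.7655  0.6405 -0.9793]
 [ 0.      0.      0.      1.    ]]
wrist [0.2055 0.6449 0.3735] [351.3508   0.     316.583 ] [0.0239 0.     0.     0.     0.    ]
[[ 0.392   0.92   -0.0008 -0.6735]
 [-0.8888  0.3784 -0.2585  0.0352]
 [-0.2375  0.1021  0.966  -0.3778]
 [ 0.      0.      0.      1.    ]]
```

```bash
python3 -c "import plant;print([k for k in dir(plant) if k[0]!='_'])"
```

```text
['IKError', 'get_state', 'grip_depth', 'job_done', 'read_camera']
```

View pics/scene0.png

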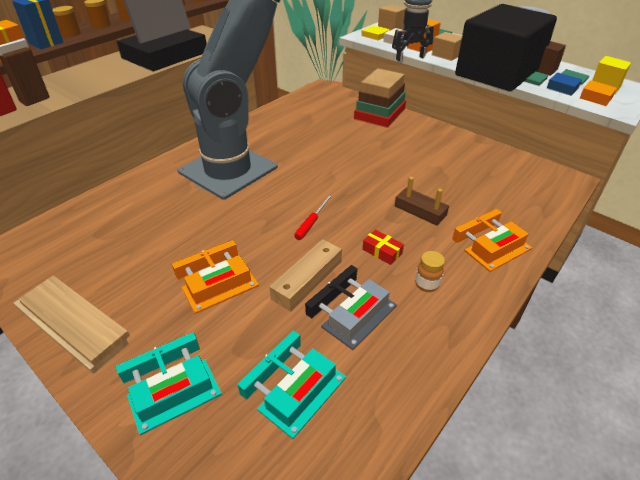

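View pics/side0.png

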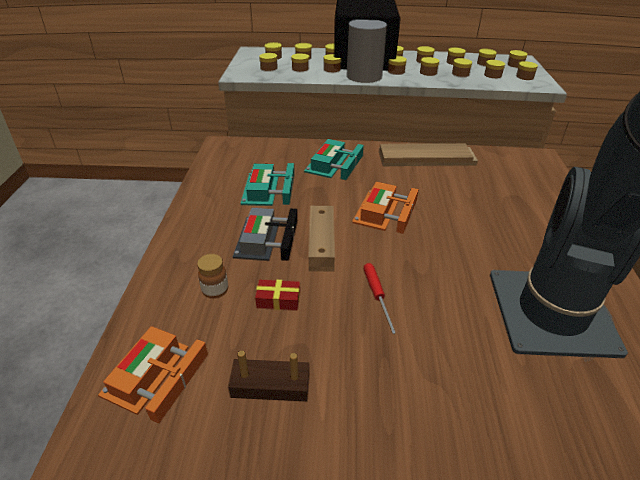

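The scene picture shows the grey stop with its black pad at (350,305) and the foot at (307,273), with sockets near (327,250) and (287,288). The rack is at (422,205) with posts at (410,186) and (438,197). The gift box is at (383,245), the jar at (430,270) and the screwdriver at (312,217).

Things that could be taken for the stop are orange (215,275), orange (495,240), teal (168,380) and teal (292,385). The grey one at (350,305) matches the description. The pale plank at (70,325) could be taken for the foot, but it has no sockets. Next I check the choice in a close crop.

Run:
```python
from h import *
a=cv2.imread('pics/scene0.png')[165:355,260:460]; b=cv2.imread('pics/side0.png')[200:410,190:400]
a=cv2.resize(a,(400*1,380),interpolation=cv2.INTER_CUBIC); 
A=cv2.resize(cv2.imread('pics/scene0.png')[165:355,260:460],(800,760),interpolation=cv2.INTER_CUBIC)
# foot+stop from scene x4 (left) ; same from side x4 (right)
s=cv2.imread('pics/scene0.png')[230:350,265:400]; t=cv2.imread('pics/side0.png')[200:275,230:340]
p=cv2.imread('pics/scene0.png')[170:230,385:455]; q=cv2.imread('pics/side0.png')[340:405,225:315]
f=lambda i,k:cv2.resize(i,None,fx=k,fy=k,interpolation=cv2.INTER_CUBIC)
C=np.zeros((600,800,3),np.uint8)
def put(i,x,y): i=i[:600-y,:800-x]; C[y:y+i.shape[0],x:x+i.shape[1]]=i
put(f(s,3),0,0); put(f(t,3.5),410,0); put(f(p,3.5),0,365); put(f(q,3.5),410,365)
cv2.imwrite('pics/crop1.png',C)
```

```text
(no output)
```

View pics/crop1.png

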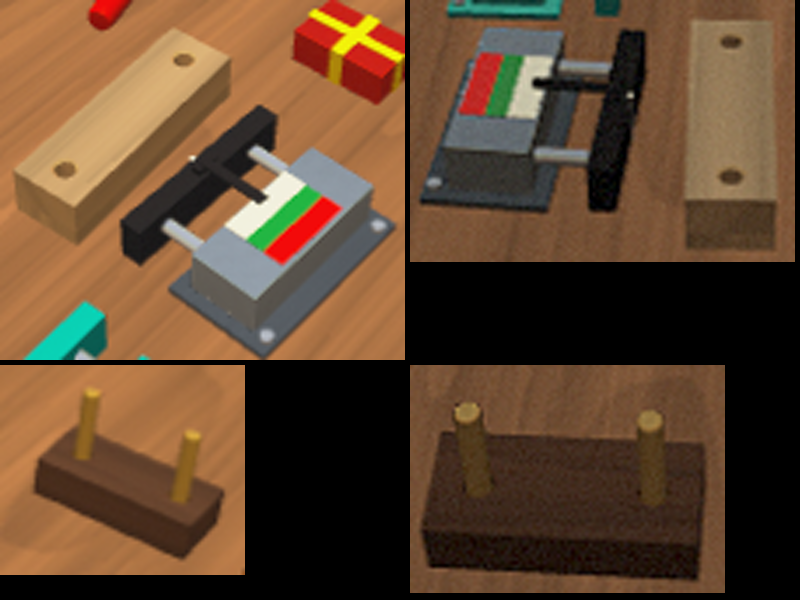

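The crop confirms the choice: grey housing, black pad, white/green/red stripes, and the pointer at the white end. Full-frame pixels read off:

| Point | Scene | Side |
|---|---|---|
| Socket | (326.2,249.8) | (321.6,250.4) |
| Socket | (286.2,286.2) | (321.6,211.6) |
| Post top | (439.4,189.8) | (241.2,352.8) |
| Post top | (411.4,177.6) | (293.5,354.7) |

Run:
```python
from h import *
np.set_printoptions(precision=4,suppress=True)
S=load('scene0');D=load('side0')
def sc(x,y,k,ox,oy,u0,v0): return ((x-ox+.5)/k-.5+u0,(y-oy+.5)/k-.5+v0)
s=lambda x,y:sc(x,y,3,0,0,265,230); t=lambda x,y:sc(x,y,3.5,410,0,230,200)
p=lambda x,y:sc(x,y,3.5,0,365,385,170); q=lambda x,y:sc(x,y,3.5,410,365,225,340)
for n,a,b,z in [('sockL',s(184,60),t(731,177),.045),('sockR',s(64,169),t(731,41),.045),
 ('postP(+x)',p(191,435),q(467,410),.095),('postQ',p(93,392),q(650,417),.095),
 ('pointer',s(266,200),t(537,84),.05),('white',s(192,160),t(630,95),.044),
 ('houscorner_nearL',s(193,253),t(563,32),.046)]:
    X,e=tri(S,a,D,b); print(n,X,e,'|',atz(S,*a,z)[:2],atz(D,*b,z)[:2], dep(S,*a), dep(D,*b))
print('foot top corners side',[atz(D,*t(*c),.045)[:2] for c in [(690,22),(771,22),(775,202),(686,202)]])
print('foot top corners scene',[atz(S,*s(*c),.045)[:2] for c in [(176,30),(230,64),(78,208),(17,176)]])
print('pad scene top front',[atz(S,*s(*c),.044)[:2] for c in [(123,222),(259,106)]],'rear',[atz(S,*s(*c),.044)[:2] for c in [(140,236),(275,118)]])
print('housing top scene',[atz(S,*s(*c),.046)[:2] for c in [(193,253),(315,150),(373,187),(257,300)]])
print('housing top side',[atz(D,*t(*c),.046)[:2] for c in [(563,32),(484,30),(540,160),(446,150)]])
print('pad side top',[atz(D,*t(*c),.044)[:2] for c in [(645,35),(620,33),(592,160),(617,162)]])
for n,u,v in [('box',383,240),('jar',432,257),('sdtip',330,198),('sdh',312,217),('sdend',297,238)]: print(n,dep(S,u,v))
```

```text
sockL [ 0.5091 -0.118   0.0424] 0.000982869739774292 | [ 0.5114 -0.12  ] [ 0.5085 -0.1153] [ 0.5065 -0.1141  0.0377] [ 0.509  -0.125   0.0365]
sockR [ 0.5174 -0.2687  0.0433] 5.476166155631015e-06 | [ 0.5186 -0.2697] [ 0.5173 -0.2664] [ 0.5121 -0.2637  0.0352] [ 0.5178 -0.2749  0.0388]
postP(+x) [0.6277 0.2178 0.0944] 0.0006971083955232796 | [0.6277 0.2168] [0.6279 0.2184] [0.6276 0.2171 0.0948] [0.6279 0.2185 0.0952]
postQ [0.5386 0.2163 0.0955] 0.0017063022351830044 | [0.5391 0.2171] [0.5378 0.2155] [0.5395 0.2163 0.0956] [0.5379 0.2149 0.0942]
pointer [ 0.6527 -0.1991  0.0488] 0.0048549597816976665 | [ 0.6558 -0.1995] [ 0.6503 -0.199 ] [ 0.6559 -0.1997  0.0503] [ 0.6505 -0.1999  0.0493]
white [ 0.585  -0.1994  0.0433] 0.0007743522722855831 | [ 0.5858 -0.1999] [ 0.5846 -0.1988] [ 0.5855 -0.1995  0.0434] [ 0.5849 -0.2011  0.0422]
houscorner_nearL [ 0.6426 -0.2686  0.0447] 0.0016155047874884313 | [ 0.644  -0.2692] [ 0.6416 -0.2674] [ 0.6437 -0.2688  0.0453] [ 0.6531 -0.3314 -0.0011]
foot top corners side [array([ 0.5492, -0.288 ]), array([ 0.489 , -0.2924]), array([ 0.4786, -0.0928]), array([ 0.5362, -0.0886])]
foot top corners scene [array([ 0.4829, -0.0964]), array([ 0.5431, -0.0994]), array([ 0.5527, -0.2908]), array([ 0.4965, -0.2976])]
pad scene top front [array([ 0.5861, -0.2789]), array([ 0.5898, -0.1214])] rear [array([ 0.6041, -0.2807]), array([ 0.6074, -0.1238])]
housing top scene [array([ 0.644 , -0.2692]), array([ 0.6523, -0.1328]), array([ 0.7073, -0.1353]), array([ 0.7037, -0.2723])]
housing top side [array([ 0.6416, -0.2674]), array([ 0.7004, -0.2658]), array([ 0.6369, -0.1221]), array([ 0.7019, -0.1278])]
pad side top [array([ 0.5811, -0.2707]), array([ 0.5998, -0.2719]), array([ 0.6025, -0.127 ]), array([ 0.5856, -0.1262])]
box [0.5945 0.0066 0.0379]
jar [ 0.7402 -0.015   0.086 ]
sdtip [0.3506 0.0917 0.003 ]
sdh [ 0.3858 -0.0289  0.0247]
sdend [ 0.4003 -0.1061  0.0092]
```

```bash
cat >> h.py <<'E'
np.set_printoptions(precision=4,suppress=True)
def go(P,yaw):
    "shift (tool axes, mm) and turn (deg) from the measured pose to TCP P, tool down, tool x at yaw deg"
    s=get_state(); r=R.from_quat(s['eef_rot'])
    y=np.radians(yaw); T=R.from_matrix(np.array([[np.cos(y),np.sin(y),0],[np.sin(y),-np.cos(y),0],[0,0,-1]]).T.T)
    print('shift mm',r.inv().apply(np.array(P)-s['ee_pos'])*1000,'turn deg',np.degrees((r.inv()*T).as_rotvec()),'F',s['force'])
E
python3 - <<'E'
from h import *
print(grip_depth, R.from_quat(get_state()['eef_rot']).as_matrix())
go([.583,.217,.225],180)
E
```

```text
0.0187 [[-0.9196  0.3929 -0.0004]
 [ 0.3929  0.9196 -0.0012]
 [-0.0001 -0.0013 -1.    ]]
shift mm [-450.8285 -246.07      5.9878] turn deg [ -0.0718  -0.0103 -23.1328] F [-0.1586 -0.4899 -0.0802]
```

Call:
carry_out(
  commands=[-0.44, -0.24, 0.005, 0, 0, -23.1, -0.44, -0.24, 0.005, 0, 0, -23.1, -0.44, -0.24, 0.005, 0, 0, -23.1, -0.44, -0.24, 0.005, 0, 0, -23.1, -0.44, -0.24, 0.005, 0, 0, -23.1, -0.44, -0.24, 0.005, 0, 0, -23.1, -0.44, -0.24, 0.005, 0, 0, -23.1, -0.44, -0.24, 0.005, 0, 0, -23.1, -0.44, -0.24, 0.005, 0, 0, -23.1, -0.44, -0.24, 0.005, 0, 0, -23.1],
  fingers=100,
  newtons=40,
)

```text
clock: 1.15
ee_pos: [0.5756, 0.2263, 0.2262]
eef_rot: [0.0, 1.0, 0.0, -0.0]
force: [0.3, 0.5, -0.2]
grip_width: 0.0851
finger_force: 0.0
```

Run:
```python
from h import *
s=get_state(); print(s['ee_pos'],s['clock'],s['joints'])
c=snap('wrist','w1')
for P in [(.6277,.2178,.095),(.5386,.2163,.095)]: print(proj(c,P))
```

```text
[0.5756 0.2263 0.2262] 1.15 [-0.4283  0.4937 -0.0347  1.6019  0.0189  1.0464  1.1019]
[307.7198 289.613 ]
[305.0828 182.6138]
```

View pics/w1.png

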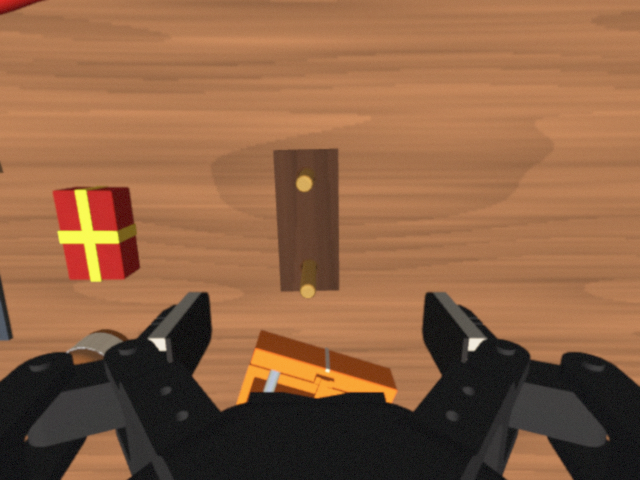

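The wrist view shows the post tops at (308,291) and (304,183), within about 1 px of the two-camera estimate. The fingers straddle the post line correctly.

Run:
```python
from h import *
c=load('w1'); P=atz(c,308,291,.095);Q=atz(c,304,183,.095); print(P,Q,dep(c,308,291),dep(c,304,183))
m=(Q[:2]+[.5386,.2163])/2; print(m); go([m[0],m[1],.056],180)
```

```text
[0.629 0.218 0.095] [0.5389 0.2155 0.095 ] [0.6288 0.218  0.0953] [0.5389 0.2155 0.0953]
[0.5387 0.2159]
shift mm [ 43.2519   0.3608 169.8324] turn deg [-0.3501  0.1866 -0.6347] F [ 5.5467 -7.3258 -0.6436]
```

Call:
carry_out(
  commands=[0.0366, -0.0108, 0.03, 0, 0, 0, 0.0366, -0.0108, 0.05, 0, 0, 0, 0.0366, -0.0108, 0.07, 0, 0, 0, 0.0366, -0.0108, 0.08, 0, 0, 0, 0.0366, -0.0108, 0.085, 0, 0, 0, 0.0366, -0.0108, 0.085, 0, 0, 0, 0.0366, -0.0108, 0.085, 0, 0, 0, 0.0366, -0.0108, 0.085, 0, 0, 0, 0.0366, -0.0108, 0.085, 0, 0, 0, 0.0366, -0.0108, 0.085, 0, 0, 0],
)

```text
clock: 2.2
ee_pos: [0.5383, 0.2174, 0.1417]
eef_rot: [0.0, 1.0, 0.0, 0.0]
force: [-0.1, -0.8, 0.3]
grip_width: 0.0851
finger_force: 0.0
```

Run:
```python
from h import *
c=snap('wrist','w2'); s=get_state(); print(s['ee_pos'])
print(proj(c,(.5388,.2159,.095)), proj(c,(.6285,.218,.095)))
g=c['img'].astype(int); m=((g[:,:,0]>150)&(g[:,:,1]>110)&(g[:,:,2]<110)&(abs(c['z_map']-0)>0)).astype(np.uint8)
n,l,st,ce=cv2.connectedComponentsWithStats(m)
for i in range(1,n):
    if st[i][4]>60: print(st[i],ce[i])
go([.5388,.2159,.056],180)
```

```text
[0.5383 0.2174 0.1416]
[315.8321 264.1165] [319.1791 398.6073]
[     0      0    640    410 193921] [336.7903 165.598 ]
[   0  254   78  101 2818] [ 33.3737 309.1473]
[304 254  22  21 364] [314.6868 264.0385]
[  0 357  17  23 234] [  5.9017 365.7735]
[602 356  38  29 485] [627.534  365.4165]
[310 390  17   8  97] [317.7113 393.8454]
[  82  431   49   49 1276] [108.5517 462.0063]
[ 504  431   68   49 2177] [534.1222 459.8337]
shift mm [-0.5088 -1.4623 85.5931] turn deg [ 0.0084  0.0214 -0.0371] F [ 0.2572  0.5202 -0.38  ]
```

Call:
carry_out(
  commands=[-0.0005, -0.002, 0.02, 0, 0, 0, -0.0005, -0.002, 0.04, 0, 0, 0, -0.0005, -0.002, 0.055, 0, 0, 0, -0.0005, -0.002, 0.07, 0, 0, 0, -0.0005, -0.002, 0.08, 0, 0, 0, -0.0005, -0.002, 0.085, 0, 0, 0, -0.0005, -0.002, 0.0855, 0, 0, 0, -0.0005, -0.002, 0.0855, 0, 0, 0, -0.0005, -0.002, 0.0855, 0, 0, 0, -0.0005, -0.002, 0.0855, 0, 0, 0],
)

```text
clock: 3.25
ee_pos: [0.539, 0.2155, 0.0564]
eef_rot: [0.0, 1.0, 0.0, 0.0]
force: [0.6, -0.2, 0.1]
grip_width: 0.0855
finger_force: 0.0
```

Call:
carry_out(
  commands=[0, 0, 0, 0, 0, 0, 0, 0, 0, 0, 0, 0, 0, 0, 0, 0, 0, 0, 0, 0, 0, 0, 0, 0, 0, 0, 0, 0, 0, 0, 0, 0, 0, 0, 0, 0, 0, 0, 0, 0, 0, 0, 0, 0, 0, 0, 0, 0, 0, 0, 0, 0, 0, 0, 0, 0, 0, 0, 0, 0],
  fingers=0,
  newtons=50,
)

```text
clock: 4.25
ee_pos: [0.5387, 0.2153, 0.0559]
eef_rot: [0.0, 1.0, -0.0, 0.0]
force: [-1.2, -0.5, 1.9]
grip_width: 0.013
finger_force: 48.6
```

Call:
carry_out(
  commands=[0, 0, -0.01, 0, 0, 0, 0, 0, -0.03, 0, 0, 0, 0, 0, -0.06, 0, 0, 0, 0, 0, -0.09, 0, 0, 0, 0.005, -0.03, -0.1, 0, 0, 0, 0.01, -0.07, -0.1, 0, 0, 0, 0.015, -0.11, -0.1, 0, 0, 0, 0.02, -0.15, -0.1, 0, 0, 0, 0.025, -0.18, -0.1, 0, 0, 0, 0.025, -0.2, -0.1, 0, 0, 0],
)

```text
clock: 5.25
ee_pos: [0.5125, 0.0125, 0.1564]
eef_rot: [0.002, 1.0, -0.0, -0.0]
force: [-0.1, 0.2, -1.2]
grip_width: 0.0126
finger_force: 48.8
```

Call:
carry_out(
  commands=[0.005, -0.03, 0, 0, 0, 0, 0.005, -0.06, 0, 0, 0, 0, 0.005, -0.09, 0, 0, 0, 0, 0.005, -0.115, 0, 0, 0, 0, 0.005, -0.13, 0, 0, 0, 0, 0.005, -0.133, 0, 0, 0, 0, 0.005, -0.133, 0, 0, 0, 0, 0.005, -0.133, 0, 0, 0, 0, 0.005, -0.133, 0, 0, 0, 0, 0.005, -0.133, 0, 0, 0, 0],
)

```text
clock: 6.25
ee_pos: [0.5086, -0.1166, 0.1558]
eef_rot: [-0.0, 1.0, 0.0, -0.0]
force: [0.8, 0.2, 0.0]
grip_width: 0.0131
finger_force: 48.8
```

Run:
```python
from h import *
c=snap('wrist','w3'); s=get_state(); print(s['ee_pos'])
for P in [(.5095,-.118,.045),(.5178,-.2685,.045)]: print(proj(c,P))
go([.5095,-.118,.1],180)
```

```text
[ 0.5085 -0.1168  0.1558]
[316.1276 236.7499]
[114.3434 247.1528]
shift mm [-0.9661 -1.1764 55.8027] turn deg [ 0.0115 -0.0031  0.0378] F [ 0.4498 -0.2409 -0.8885]
```

View pics/w3.png

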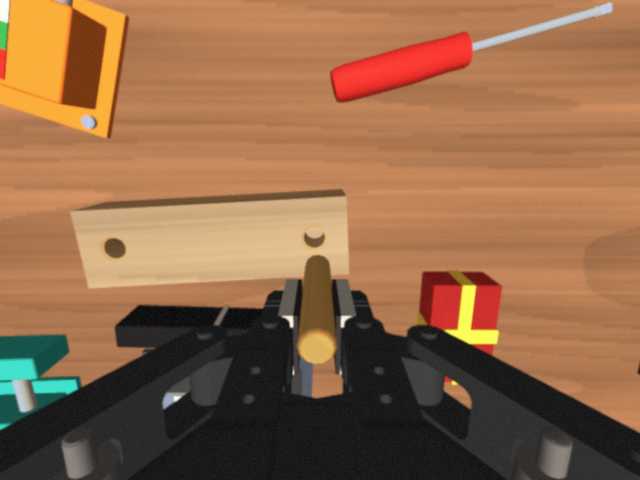

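The sockets show at about (314,237) and (115,248), as predicted. The held post runs from its lower end at (317,258) up to its top at (317,345). Next I enlarge for sub-pixel socket centres.

Run:
```python
from h import *
i=cv2.imread('pics/w3.png'); f=lambda a:cv2.resize(a,None,fx=7,fy=7,interpolation=cv2.INTER_CUBIC)
C=np.hstack([f(i[220:275,85:140]),f(i[220:275,290:345])]); cv2.imwrite('pics/crop2.png',C)
```

```text
(no output)
```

View pics/crop2.png

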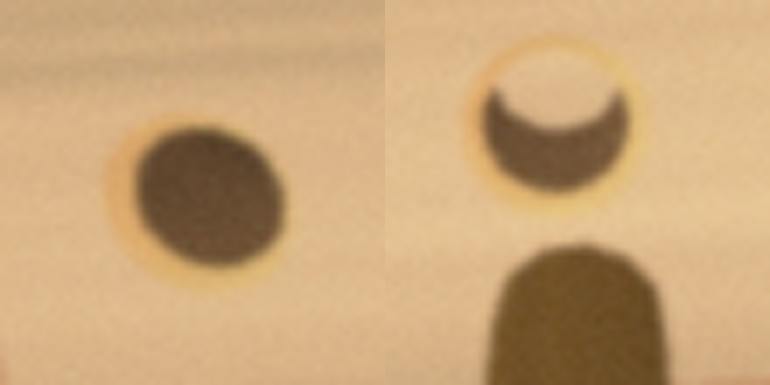

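Run:
```python
from h import *
c=load('w3')
print(atz(c,314.0,237.4,.045),atz(c,112.7,248.1,.045))
s=get_state()['ee_pos']
for z in (.11,.195): print(proj(c,(s[0],s[1],z)),proj(c,(s[0]-.007,s[1],z)))
```

```text
[ 0.51   -0.1196  0.045 ] [ 0.5185 -0.2698  0.045 ]
[318.1138 263.8827] [318.1519 252.0618]
[319.3543 347.1896] [319.4373 328.1468]
```

Call:
carry_out(
  commands=[-0.0008, -0.0025, 0.01, 0, 0, 0, -0.0008, -0.0025, 0.025, 0, 0, 0, -0.0008, -0.0025, 0.04, 0, 0, 0, -0.0008, -0.0025, 0.05, 0, 0, 0, -0.0008, -0.0025, 0.055, 0, 0, 0, -0.0008, -0.0025, 0.058, 0, 0, 0, -0.0008, -0.0025, 0.058, 0, 0, 0, -0.0008, -0.0025, 0.058, 0, 0, 0, -0.0008, -0.0025, 0.058, 0, 0, 0, -0.0008, -0.0025, 0.058, 0, 0, 0],
)

```text
clock: 7.3
ee_pos: [0.5095, -0.1202, 0.0982]
eef_rot: [0.0, 1.0, -0.0, 0.0]
force: [0.6, -0.1, -1.3]
grip_width: 0.0128
finger_force: 48.8
```

Run:
```python
from h import *
a=snap('wrist','w4'); b=snap('side','s4'); print(get_state()['ee_pos'])
f=lambda a,k:cv2.resize(a,None,fx=k,fy=k,interpolation=cv2.INTER_CUBIC)
C=np.hstack([f(a['img'][200:300,270:370,::-1],4),f(b['img'][190:290,270:370,::-1],4)]); cv2.imwrite('pics/crop3.png',C)
```

```text
[ 0.5094 -0.1202  0.0981]
```

View pics/crop3.png

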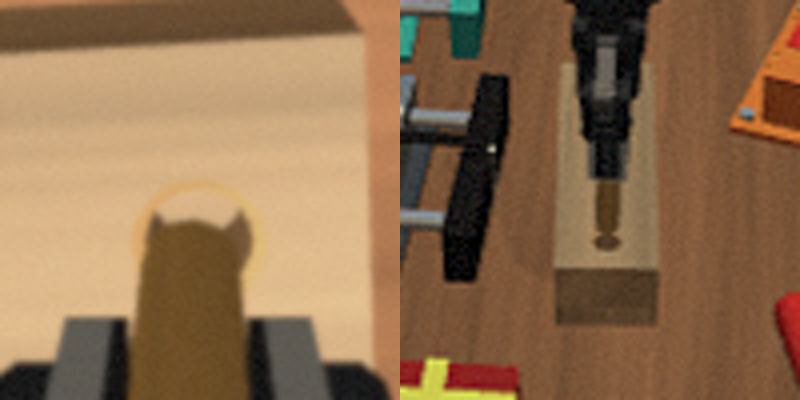

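The post's lower end hangs about 7 mm over the socket, centred in x and about 1 mm too far to −y. I correct that and go in.

Call:
carry_out(
  commands=[0, 0.0008, 0, 0, 0, 0, 0, 0.0008, 0.003, 0, 0, 0, 0, 0.0008, 0.006, 0, 0, 0, 0, 0.0008, 0.009, 0, 0, 0, 0, 0.0008, 0.012, 0, 0, 0, 0, 0.0008, 0.015, 0, 0, 0, 0, 0.0008, 0.017, 0, 0, 0, 0, 0.0008, 0.017, 0, 0, 0, 0, 0.0008, 0.017, 0, 0, 0, 0, 0.0008, 0.017, 0, 0, 0],
)

```text
clock: 8.4
ee_pos: [0.5093, -0.1194, 0.0809]
eef_rot: [0.0, 1.0, -0.0, 0.0]
force: [-0.3, -0.6, -1.4]
grip_width: 0.0126
finger_force: 48.8
```

Call:
carry_out(
  commands=[0, 0, 0.004, 0, 0, 0, 0, 0, 0.008, 0, 0, 0, 0, 0, 0.012, 0, 0, 0, 0, 0, 0.015, 0, 0, 0, 0, 0, 0.017, 0, 0, 0, 0, 0, 0.018, 0, 0, 0, 0, 0, 0.019, 0, 0, 0, 0, 0, 0.0195, 0, 0, 0, 0, 0, 0.0195, 0, 0, 0, 0, 0, 0.0195, 0, 0, 0],
)

```text
clock: 9.4
ee_pos: [0.5093, -0.1194, 0.0614]
eef_rot: [0.0, 1.0, -0.0, 0.0]
force: [-0.6, 0.4, -0.8]
grip_width: 0.0128
finger_force: 48.8
```

Call:
carry_out(
  commands=[0, 0, 0, 0, 0, 0, 0, 0, 0, 0, 0, 0, 0, 0, 0, 0, 0, 0, 0, 0, 0, 0, 0, 0, 0, 0, 0, 0, 0, 0, 0, 0, 0, 0, 0, 0, 0, 0, -0.02, 0, 0, 0, 0, 0, -0.05, 0, 0, 0, 0, 0, -0.09, 0, 0, 0, 0, 0, -0.12, 0, 0, 0],
  fingers=100,
)

```text
clock: 10.4
ee_pos: [0.5094, -0.1194, 0.1833]
eef_rot: [0.0, 1.0, -0.0, 0.0]
force: [1.1, 0.8, -0.2]
grip_width: 0.0851
finger_force: 0.0
```

Run:
```python
from h import *
c=snap('wrist','w5'); print(get_state()['ee_pos'],dep(c,*proj(c,(.5095,-.119,.1))))
go([.6288,.218,.165],180)
```

```text
[ 0.5115 -0.1198  0.1875] [ 0.5094 -0.119   0.1004]
shift mm [-116.8502  337.9875   22.9191] turn deg [-0.066   0.402  -0.0545] F [ 1.5975 -0.2497  3.9472]
```

Call:
carry_out(
  commands=[-0.01, 0.03, 0, 0, 0, 0, -0.025, 0.07, 0.005, 0, 0, 0, -0.04, 0.115, 0.01, 0, 0, 0, -0.055, 0.16, 0.015, 0, 0, 0, -0.07, 0.205, 0.02, 0, 0, 0, -0.087, 0.25, 0.02, 0, 0, 0, -0.103, 0.29, 0.02, 0, 0, 0, -0.113, 0.32, 0.02, 0, 0, 0, -0.119, 0.335, 0.02, 0, 0, 0, -0.1193, 0.3374, 0.02, 0, 0, 0],
)

```text
clock: 11.45
ee_pos: [0.6287, 0.2198, 0.1606]
eef_rot: [-0.001, 1.0, 0.0, -0.0]
force: [0.8, -1.3, 0.5]
grip_width: 0.0854
finger_force: 0.0
```

Call:
carry_out(
  commands=[0, 0, 0.01, 0, 0, 0, 0, 0, 0.018, 0, 0, 0, 0, 0, 0.02, 0, 0, 0, 0, 0, 0.02, 0, 0, 0, 0, 0, 0.02, 0, 0, 0, 0, 0, 0.02, 0, 0, 0, 0, 0, 0.02, 0, 0, 0, 0, 0, 0.02, 0, 0, 0, 0, 0, 0.02, 0, 0, 0, 0, 0, 0.02, 0, 0, 0],
)

```text
clock: 12.45
ee_pos: [0.6288, 0.218, 0.1414]
eef_rot: [0.0, 1.0, 0.0, 0.0]
force: [-0.1, 0.7, -0.7]
grip_width: 0.0853
finger_force: 0.0
```

Run:
```python
from h import *
c=snap('wrist','w6'); s=get_state(); print(s['ee_pos'])
print(proj(c,(.6288,.218,.095)))
g=c['img'].astype(int); m=((g[:,:,0]>150)&(g[:,:,1]>110)&(g[:,:,2]<110)).astype(np.uint8)
n,l,st,ce=cv2.connectedComponentsWithStats(m)
for i in range(1,n):
    if 60<st[i][4]<1500 and 200<ce[i][0]<440:
        print(st[i],ce[i]); X=atz(c,*ce[i],.095); print(X); go([X[0],X[1],.056],180)
```

```text
[0.6288 0.218  0.1413]
[318.4686 263.686 ]
```

Run:
```python
from h import *
c=load('w6'); z=c['z_map']; u0,v0=318,264; d=z[v0,u0]; print(d, c['img'][v0,u0])
m=np.zeros(z.shape,np.uint8); m[230:300,280:360]=(abs(z-d)<.006)[230:300,280:360]
n,l,st,ce=cv2.connectedComponentsWithStats(m); i=l[v0,u0]; print(st[i],ce[i]); print(atz(c,*ce[i],.095))
print(c['img'][245:285:4,318])
```

```text
0.19963764 [221 180 100]
[306 249  24  26 501] [317.3333 261.5689]
[0.6275 0.2174 0.095 ]
[[112  80  38]
 [111  82  40]
 [159 115  57]
 [226 185  99]
 [219 176  95]
 [219 178  96]
 [221 179  98]
 [215 165  85]
 [182 126  85]
 [189 130  88]]
```

Call:
carry_out(
  commands=[0, -0.0005, 0.02, 0, 0, 0, 0, -0.0005, 0.04, 0, 0, 0, 0, -0.0005, 0.055, 0, 0, 0, 0, -0.0005, 0.07, 0, 0, 0, 0, -0.0005, 0.08, 0, 0, 0, 0, -0.0005, 0.085, 0, 0, 0, 0, -0.0005, 0.0853, 0, 0, 0, 0, -0.0005, 0.0853, 0, 0, 0, 0, -0.0005, 0.0853, 0, 0, 0, 0, -0.0005, 0.0853, 0, 0, 0],
)

```text
clock: 13.5
ee_pos: [0.6291, 0.2176, 0.0566]
eef_rot: [0.0, 1.0, 0.0, 0.0]
force: [-0.3, 1.0, -0.8]
grip_width: 0.0855
finger_force: 0.0
```

Call:
carry_out(
  commands=[0, 0, 0, 0, 0, 0, 0, 0, 0, 0, 0, 0, 0, 0, 0, 0, 0, 0, 0, 0, 0, 0, 0, 0, 0, 0, 0, 0, 0, 0, 0, 0, 0, 0, 0, 0, 0, 0, 0, 0, 0, 0, 0, 0, 0, 0, 0, 0, 0, 0, 0, 0, 0, 0, 0, 0, 0, 0, 0, 0],
  fingers=0,
)

```text
clock: 14.5
ee_pos: [0.6288, 0.2174, 0.056]
eef_rot: [0.0, 1.0, -0.0, 0.0]
force: [0.3, -0.3, 0.9]
grip_width: 0.0129
finger_force: 48.6
```

Call:
carry_out(
  commands=[0, 0, -0.01, 0, 0, 0, 0, 0, -0.03, 0, 0, 0, 0, 0, -0.06, 0, 0, 0, 0, 0, -0.1, 0, 0, 0, 0, 0, -0.13, 0, 0, 0, 0.01, -0.02, -0.15, 0, 0, 0, 0.02, -0.06, -0.15, 0, 0, 0, 0.035, -0.1, -0.15, 0, 0, 0, 0.045, -0.13, -0.15, 0, 0, 0, 0.05, -0.15, -0.15, 0, 0, 0],
)

```text
clock: 15.5
ee_pos: [0.5776, 0.0644, 0.207]
eef_rot: [0.002, 1.0, -0.001, 0.0]
force: [0.9, -0.6, -0.2]
grip_width: 0.0127
finger_force: 48.8
```

Call:
carry_out(
  commands=[0.006, -0.03, 0, 0, 0, 0, 0.013, -0.07, 0, 0, 0, 0, 0.021, -0.115, 0, 0, 0, 0, 0.029, -0.16, 0, 0, 0, 0, 0.037, -0.205, 0, 0, 0, 0, 0.045, -0.25, 0, 0, 0, 0, 0.052, -0.29, 0, 0, 0, 0, 0.058, -0.32, 0, 0, 0, 0, 0.0605, -0.334, 0.02, 0, 0, 0, 0.061, -0.337, 0.04, 0, 0, 0],
)

```text
clock: 16.5
ee_pos: [0.5168, -0.2726, 0.1667]
eef_rot: [0.002, 1.0, -0.001, 0.001]
force: [-0.1, -0.6, -0.5]
grip_width: 0.0127
finger_force: 48.8
```

Call:
carry_out(
  commands=[0, 0, 0.02, 0, 0, 0, 0, 0, 0.04, 0, 0, 0, 0, 0, 0.055, 0, 0, 0, 0, 0, 0.065, 0, 0, 0, 0, 0, 0.068, 0, 0, 0, 0, 0, 0.068, 0, 0, 0, 0, 0, 0.068, 0, 0, 0, 0, 0, 0.068, 0, 0, 0, 0, 0, 0.068, 0, 0, 0, 0, 0, 0.068, 0, 0, 0],
)

```text
clock: 17.5
ee_pos: [0.5176, -0.2695, 0.0984]
eef_rot: [0.0, 1.0, -0.0, 0.0]
force: [0.2, -0.4, 0.2]
grip_width: 0.0124
finger_force: 48.8
```

Run:
```python
from h import *
a=snap('wrist','w7'); b=snap('side','s7'); print(get_state()['ee_pos'])
f=lambda a,k:cv2.resize(a,None,fx=k,fy=k,interpolation=cv2.INTER_CUBIC)
C=np.hstack([f(a['img'][200:300,270:370,::-1],4),f(b['img'][170:270,270:370,::-1],4)]); cv2.imwrite('pics/crop4.png',C)
```

```text
[ 0.5175 -0.2695  0.0982]
```

View pics/crop4.png

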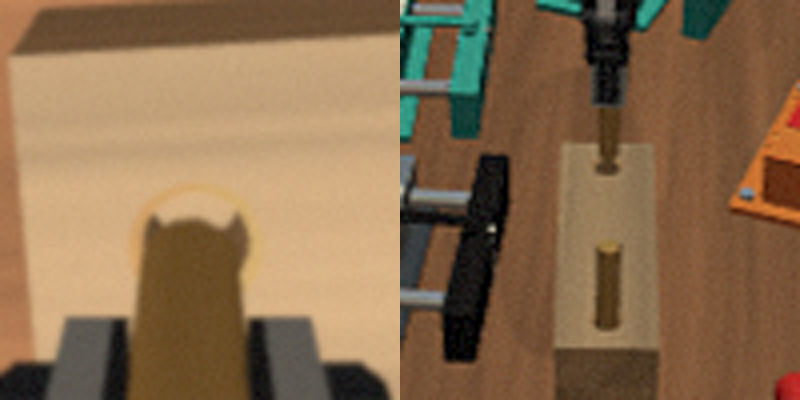

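The first post stands home. The second hangs over its socket within 0.5 mm, so it goes in.

Call:
carry_out(
  commands=[0, 0.0004, 0.003, 0, 0, 0, 0, 0.0004, 0.006, 0, 0, 0, 0, 0.0004, 0.009, 0, 0, 0, 0, 0.0004, 0.012, 0, 0, 0, 0, 0.0004, 0.015, 0, 0, 0, 0, 0.0004, 0.019, 0, 0, 0, 0, 0.0004, 0.023, 0, 0, 0, 0, 0.0004, 0.027, 0, 0, 0, 0, 0.0004, 0.03, 0, 0, 0, 0, 0.0004, 0.03, 0, 0, 0],
)

```text
clock: 18.6
ee_pos: [0.5173, -0.269, 0.0675]
eef_rot: [0.0, 1.0, 0.0, -0.0]
force: [-0.2, 0.1, -0.1]
grip_width: 0.0128
finger_force: 48.8
```

Call:
carry_out(
  commands=[0, 0, 0.002, 0, 0, 0, 0, 0, 0.004, 0, 0, 0, 0, 0, 0.005, 0, 0, 0, 0, 0, 0.006, 0, 0, 0, 0, 0, 0.0068, 0, 0, 0, 0, 0, 0.0068, 0, 0, 0, 0, 0, 0.0068, 0, 0, 0, 0, 0, 0.0068, 0, 0, 0, 0, 0, 0.0068, 0, 0, 0, 0, 0, 0.0068, 0, 0, 0],
)

```text
clock: 19.6
ee_pos: [0.5174, -0.2691, 0.0612]
eef_rot: [0.0, 1.0, 0.0, 0.0]
force: [0.7, -0.5, -0.7]
grip_width: 0.0126
finger_force: 48.8
```

Call:
carry_out(
  commands=[0, 0, 0, 0, 0, 0, 0, 0, 0, 0, 0, 0, 0, 0, 0, 0, 0, 0, 0, 0, 0, 0, 0, 0, 0, 0, 0, 0, 0, 0, 0, 0, 0, 0, 0, 0, 0, 0, -0.02, 0, 0, 0, 0, 0, -0.05, 0, 0, 0, 0, 0, -0.09, 0, 0, 0, 0, 0, -0.12, 0, 0, 0],
  fingers=100,
)

```text
clock: 20.6
ee_pos: [0.5177, -0.2692, 0.1833]
eef_rot: [0.0, 1.0, -0.0, 0.001]
force: [0.8, 0.4, -0.1]
grip_width: 0.0855
finger_force: 0.0
```

Run:
```python
from h import *
c=snap('wrist','w8'); print(get_state()['ee_pos'],dep(c,*proj(c,(.518,-.269,.1))),dep(c,*proj(c,(.5095,-.119,.1))))
go([.45,-.197,.17],180)
```

```text
[ 0.5196 -0.2702  0.1878] [ 0.518  -0.269   0.1001] [ 0.5092 -0.1197  0.1011]
shift mm [69.8091 73.2044 17.1334] turn deg [-0.1775  0.3986 -0.0553] F [ 1.4553 -1.1715  4.1125]
```

```bash
cat >> h.py <<'E'
def cloud(c):
    z=c['z_map']; v,u=np.mgrid[0:480,0:640]
    p=cv2.undistortPoints(np.stack([u.ravel(),v.ravel()],1).astype(float)[:,None],c['mtx'],c['dist_coeffs'])[:,0]
    d=z.ravel(); q=np.c_[p[:,0]*d,-p[:,1]*d,-d]; E=np.array(c['extrinsics'])
    return ((q-E[:3,3])@E[:3,:3]),d>0   # world = R^T (q-t)
E
cat > fit.py <<'E'
from h import *
def rect(X,ok,box,zr):
    m=ok&(X[:,0]>box[0])&(X[:,0]<box[1])&(X[:,1]>box[2])&(X[:,1]<box[3])&(X[:,2]>zr[0])&(X[:,2]<zr[1])
    P=X[m][:,:2].astype(np.float32)
    (cx,cy),(w,h),a=cv2.minAreaRect(P*1000); 
    if w>h: a-=90
    # PCA direction too
    w_,V=np.linalg.eigh(np.cov(P.T)); d=V[:,1]*np.sign(V[1,1]); return len(P),(cx,cy),(w,h),'long axis yaw deg (0=+y,ccw)',a,np.degrees(np.arctan2(-d[0],d[1])),P.mean(0)
E
python3 - <<'E'
from fit import *
for f in ['scene0','side0']:
    X,ok=cloud(load(f)); print(f)
    print(' housing',rect(X,ok,(.635,.73,-.30,-.10),(.043,.049)))
    print(' pad',rect(X,ok,(.575,.615,-.30,-.10),(.040,.0475)))
    print(' foot',rect(X,ok,(.46,.57,-.32,-.07),(.041,.049)))
E
```

```text
scene0
 housing (1234, (675.7564086914062, -202.12936401367188), (143.79005432128906, 61.19900131225586), 'long axis yaw deg (0=+y,ccw)', -1.9223098754882812, np.float64(-2.3534318829128873), array([ 0.6773, -0.2073], dtype=float32))
 pad (462, (595.7630004882812, -199.69386291503906), (162.29452514648438, 22.36856460571289), 'long axis yaw deg (0=+y,ccw)', -1.8478927612304688, np.float64(-1.8695478222750301), array([ 0.5967, -0.2056], dtype=float32))
 foot (1606, (514.8414916992188, -194.9524383544922), (63.10723876953125, 202.4507293701172), 'long axis yaw deg (0=+y,ccw)', 3.2102863788604736, np.float64(3.38028676964733), array([ 0.5166, -0.2017], dtype=float32))
side0
 housing (814, (671.1397094726562, -197.75323486328125), (143.22122192382812, 62.89069366455078), 'long axis yaw deg (0=+y,ccw)', -1.7869186401367188, np.float64(-1.7315653859824844), array([ 0.6725, -0.1942], dtype=float32))
 pad (324, (597.5385131835938, -194.8045654296875), (162.57704162597656, 30.120887756347656), 'long axis yaw deg (0=+y,ccw)', -2.0428543090820312, np.float64(-1.9395673967020879), array([ 0.5923, -0.1887], dtype=float32))
 foot (1260, (512.1207275390625, -192.42828369140625), (60.029170989990234, 204.5597686767578), 'long axis yaw deg (0=+y,ccw)', 3.2158124446868896, np.float64(3.063846108192619), array([ 0.5117, -0.1836], dtype=float32))
```

Call:
carry_out(
  commands=[0.02, 0.02, 0, 0, 0, 0, 0.04, 0.05, 0, 0, 0, 0, 0.06, 0.07, 0, 0, 0, 0, 0.068, 0.072, 0, 0, 0, 0, 0.068, 0.072, 0, 0, 0, 0, 0.068, 0.072, 0, 0, 0, 0, 0.068, 0.072, 0, 0, 0, 0, 0.068, 0.072, 0, 0, 0, 0, 0.068, 0.072, 0, 0, 0, 0, 0.068, 0.072, 0, 0, 0, 0],
)

```text
clock: 21.65
ee_pos: [0.4496, -0.1972, 0.181]
eef_rot: [0.0, 1.0, 0.0, -0.0]
force: [0.5, 0.1, -0.1]
grip_width: 0.0846
finger_force: 0.0
```

Run:
```python
from fit import *
for n in ['scene','side','wrist']:
    X,ok=cloud(snap(n,n+'9')); print(n)
    for nm,b,z in [(' housing',(.635,.73,-.30,-.10),(.043,.049)),(' pad',(.575,.615,-.30,-.10),(.040,.0475)),(' foot',(.46,.57,-.32,-.07),(.041,.049))]:
        try: print(nm,rect(X,ok,b,z))
        except Exception as e: print(nm,'none')
print(get_state()['ee_pos'])
```

```text
scene
 housing (1239, (673.7974243164062, -202.5392608642578), (141.07867431640625, 65.1636734008789), 'long axis yaw deg (0=+y,ccw)', -1.5475616455078125, np.float64(-2.294718928414815), array([ 0.6773, -0.2075], dtype=float32))
 pad (454, (595.7833862304688, -199.2550811767578), (163.27830505371094, 22.77500343322754), 'long axis yaw deg (0=+y,ccw)', -2.12127685546875, np.float64(-2.0870060863184996), array([ 0.5965, -0.2063], dtype=float32))
 foot (1491, (514.8427124023438, -195.10830688476562), (62.47336959838867, 202.09567260742188), 'long axis yaw deg (0=+y,ccw)', 3.1982600688934326, np.float64(3.593521281615285), array([ 0.518 , -0.2019], dtype=float32))
side
 housing (806, (670.4784545898438, -198.49655151367188), (144.15029907226562, 64.66915130615234), 'long axis yaw deg (0=+y,ccw)', -2.146209716796875, np.float64(-1.565275855798791), array([ 0.6728, -0.1937], dtype=float32))
 pad (316, (597.556884765625, -196.6556396484375), (163.02772521972656, 29.88987922668457), 'long axis yaw deg (0=+y,ccw)', -1.9573974609375, np.float64(-2.0764294138884734), array([ 0.5925, -0.1888], 
[... 670 characters left out ...]
155273438), 'long axis yaw deg (0=+y,ccw)', 3.340508222579956, np.float64(3.864224452935349), array([ 0.5109, -0.1951], dtype=float32))
  avg = a.mean(axis, **keepdims_kw)
  ret = um.true_divide(
fit.py:8: RuntimeWarning: Degrees of freedom <= 0 for slice
  w_,V=np.linalg.eigh(np.cov(P.T)); d=V[:,1]*np.sign(V[1,1]); return len(P),(cx,cy),(w,h),'long axis yaw deg (0=+y,ccw)',a,np.degrees(np.arctan2(-d[0],d[1])),P.mean(0)
  c *= np.true_divide(1, fact)
  c *= np.true_divide(1, fact)
fit.py:8: RuntimeWarning: Mean of empty slice.
  w_,V=np.linalg.eigh(np.cov(P.T)); d=V[:,1]*np.sign(V[1,1]); return len(P),(cx,cy),(w,h),'long axis yaw deg (0=+y,ccw)',a,np.degrees(np.arctan2(-d[0],d[1])),P.mean(0)
```

Stop: pad centre (.586,−.199), yaw −2.0°. Foot: centre (.514,−.1945), yaw +3.25°, about 2 mm off the stop's axis. I will push with the open gripper's two fingertips, tool turned to the stop's yaw, so the foot squares itself.

Call:
carry_out(
  commands=[-0.0005, 0.003, 0.02, 0, 0, 2, -0.0005, 0.003, 0.05, 0, 0, 2, -0.0005, 0.003, 0.085, 0, 0, 2, -0.0005, 0.003, 0.12, 0, 0, 2, -0.0005, 0.003, 0.145, 0, 0, 2, -0.0005, 0.003, 0.165, 0, 0, 2, -0.0005, 0.003, 0.175, 0, 0, 2, -0.0005, 0.003, 0.177, 0, 0, 2, -0.0005, 0.003, 0.177, 0, 0, 2, -0.0005, 0.003, 0.177, 0, 0, 2],
  fingers=100,
)

```text
clock: 22.8
ee_pos: [0.4506, -0.1943, 0.0051]
eef_rot: [0.018, 1.0, -0.0, 0.001]
force: [-0.1, 0.4, 0.3]
grip_width: 0.0853
finger_force: 0.0
```

Run:
```python
from h import *
s=get_state(); print(s['ee_pos'],s['force'],R.from_quat(s['eef_rot']).as_matrix()[:,0])
a=snap('side','s10')['img']; b=snap('scene','c10')['img']
f=lambda a,k:cv2.resize(a,None,fx=k,fy=k,interpolation=cv2.INTER_CUBIC)
C=np.hstack([f(a[170:320,230:430,::-1],2),f(b[200:350,240:440,::-1],2)]); cv2.imwrite('pics/crop5.png',C)
```

```text
[ 0.4506 -0.1943  0.0051] [-0.0863  0.3767  0.2791] [-0.9994  0.0356 -0.0014]
```

View pics/crop5.png

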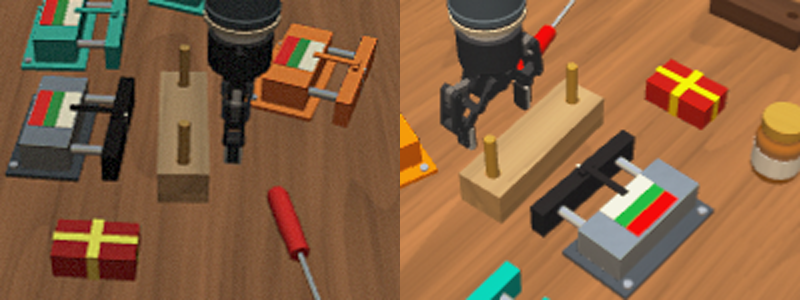

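Fingers stand behind the foot, clear of the posts and the screwdriver. Push gently.

Call:
carry_out(
  commands=[-0.005, 0, 0, 0, 0, 0, -0.01, 0, 0, 0, 0, 0, -0.014, 0, 0, 0, 0, 0, -0.018, 0, 0, 0, 0, 0, -0.022, 0, 0, 0, 0, 0, -0.026, 0, 0, 0, 0, 0, -0.03, 0, 0, 0, 0, 0, -0.034, 0, 0, 0, 0, 0, -0.038, 0, 0, 0, 0, 0, -0.04, 0, 0, 0, 0, 0],
)

```text
clock: 23.9
ee_pos: [0.4905, -0.1956, 0.0041]
eef_rot: [0.018, 1.0, -0.0, 0.0]
force: [-2.3, -0.1, -0.8]
grip_width: 0.085
finger_force: 1.2
```

Call:
carry_out(
  commands=[-0.003, 0, 0, 0, 0, 0, -0.006, 0, 0, 0, 0, 0, -0.009, 0, 0, 0, 0, 0, -0.012, 0, 0, 0, 0, 0, -0.014, 0, 0, 0, 0, 0, -0.016, 0, 0, 0, 0, 0, -0.018, 0, 0, 0, 0, 0, -0.019, 0, 0, 0, 0, 0, -0.02, 0, 0, 0, 0, 0, -0.02, 0, 0, 0, 0, 0],
)

```text
clock: 24.9
ee_pos: [0.5102, -0.1962, 0.0042]
eef_rot: [0.018, 1.0, -0.0, 0.0]
force: [-1.0, -0.1, -0.7]
grip_width: 0.0851
finger_force: 0.7
```

```bash
python3 - <<'E' 2>/dev/null
from fit import *
s=get_state(); print(s['ee_pos'],s['force'],s['torque'],R.from_quat(s['eef_rot']).as_matrix()[:,0])
for n in ['scene','side']:
    X,ok=cloud(snap(n,n+'11')); print(n)
    for nm,b,z in [(' pad',(.58,.63,-.30,-.10),(.040,.0475)),(' foot',(.46,.578,-.32,-.07),(.041,.049))]: print(nm,rect(X,ok,b,z))
    for P in [(-.3,-.12)]: 
        m=ok&(X[:,0]>.48)&(X[:,0]<.6)&(X[:,1]>-.31)&(X[:,1]<-.08)&(X[:,2]>.097)&(X[:,2]<.104)
        A=X[m]; print(A[A[:,1]<-.2].mean(0),A[A[:,1]>-.2].mean(0))
E
```

```text
[ 0.5102 -0.1962  0.0042] [-0.9621 -0.11   -0.6859] [ 0.0551  0.2877 -0.0487] [-0.9994  0.0355 -0.0002]
scene
 pad (562, (593.4560546875, -195.8740692138672), (189.75067138671875, 28.475692749023438), 'long axis yaw deg (0=+y,ccw)', -0.858123779296875, np.float64(-0.03291762231105873), array([ 0.5939, -0.2002], dtype=float32))
 foot (1443, (539.17578125, -198.98687744140625), (77.58223724365234, 202.909912109375), 'long axis yaw deg (0=+y,ccw)', 0.1415177434682846, np.float64(-0.0820340693785257), array([ 0.5504, -0.2074], dtype=float32))
[ 0.5285 -0.2573  0.1006] [ 0.5405 -0.1453  0.1008]
side
 pad (330, (592.0725708007812, -189.9310760498047), (175.437744140625, 24.036306381225586), 'long axis yaw deg (0=+y,ccw)', -0.02442169189453125, np.float64(-1.2406393864879504), array([ 0.5916, -0.1862], dtype=float32))
 foot (937, (538.5599365234375, -194.80178833007812), (78.78601837158203, 205.2553253173828), 'long axis yaw deg (0=+y,ccw)', 0.01320566888898611, np.float64(3.9926990762474177), array([ 0.5512, -0.1799], dtype=float32))
[ 0.4919 -0.2048  0.1   ] [ 0.5224 -0.1358  0.1002]
```

```bash
cat > posts.py <<'E'
from fit import *
import sys
def posts(f,x0):
    c=load(f); X,ok=cloud(c); g=c['img'].reshape(-1,3).astype(int)
    br=(g[:,0]>g[:,2]*1.5)&(g[:,0]>70)
    out=[]
    for lo,hi in [(-.31,-.235),(-.16,-.08)]:
        m=ok&br&(abs(X[:,0]-x0)<.02)&(X[:,1]>lo)&(X[:,1]<hi)&(X[:,2]>.0965)&(X[:,2]<.105)
        out.append(X[m].mean(0)); 
    r,l=out; d=l-r
    yaw=np.degrees(np.arctan2(-d[0],d[1])); mid=(l+r)/2
    th=np.radians(-2); ex=np.array([np.cos(th),np.sin(th)]); ey=np.array([-ex[1],ex[0]]); q=mid[:2]-[.586,-.199]
    print(f,r,l,'len',np.hypot(*d[:2]),'yaw',yaw,'foot in stop x,y',q@ex,q@ey,'front face x',q@ex+.03)
def pad(f,lo=.58,hi=.66):
    c=load(f); X,ok=cloud(c); g=c['img'].reshape(-1,3).astype(int)
    m=ok&(g.max(1)<75)&(X[:,0]>lo)&(X[:,0]<hi)&(X[:,1]>-.29)&(X[:,1]<-.11)&(abs(X[:,2]-.044)<.004)
    m&=~((abs(X[:,1]+.2)<.012))
    A=X[m]; B=A[:,:2]-[.586,-.199]; th=np.radians(-2); u=B@[np.cos(th),np.sin(th)]; print(' pad mean x in stop frame',u.mean(),np.percentile(u,[5,95]),len(u))
E
python3 - <<'E'
from posts import *
for f,x in [('scene9',.514),('side9',.514),('scene11',.551),('side11',.551)]: posts(f,x); pad(f)
E
```

```text
scene9 [ 0.5196 -0.271   0.1   ] [ 0.5116 -0.1219  0.1004] len 0.14936970432413968 yaw 3.092622915774885 foot in stop x,y -0.07043194661226138 9.925188515728992e-05 front face x -0.04043194661226138
 pad mean x in stop frame 0.011118134854646557 [0.002  0.0194] 408
side9 [ 0.5147 -0.2647  0.0995] [ 0.5074 -0.116   0.099 ] len 0.14891427044377292 yaw 2.8067172786528736 foot in stop x,y -0.07516944024397129 0.006057734337827169 front face x -0.04516944024397129
 pad mean x in stop frame 0.011080064411965553 [-0.0025  0.057 ] 314
scene11 [ 0.55   -0.2754  0.1006] [ 0.5553 -0.1261  0.101 ] len 0.1494264313186438 yaw -2.012382931082064 foot in stop x,y -0.033248289953440806 -0.002938929506103716 front face x -0.003248289953440807
 pad mean x in stop frame 0.011190292897229975 [0.0019 0.0195] 415
side11 [nan nan nan] [ 0.5515 -0.1195  0.0995] len nan yaw nan foot in stop x,y nan nan front face x nan
 pad mean x in stop frame 0.011882932268622796 [-0.0023  0.057 ] 316posts.py:9: RuntimeWarning: Mean of empty slice.
  out.append(X[m].mean(0));
  ret = um.true_divide(
```

Foot is square at yaw −2.0°, within about 3 mm of centre, with 3–5 mm left to the pad.

Call:
carry_out(
  commands=[-0.002, 0, 0, 0, 0, 0, -0.004, 0, 0, 0, 0, 0, -0.006, 0, 0, 0, 0, 0, -0.008, 0, 0, 0, 0, 0, -0.01, 0, 0, 0, 0, 0, -0.012, 0, 0, 0, 0, 0, -0.013, 0, 0, 0, 0, 0, -0.014, 0, 0, 0, 0, 0, -0.014, 0, 0, 0, 0, 0, -0.014, 0, 0, 0, 0, 0],
)

```text
clock: 26.0
ee_pos: [0.522, -0.1967, 0.0041]
eef_rot: [0.018, 1.0, 0.0, -0.002]
force: [-9.2, 0.1, 6.8]
grip_width: 0.0855
finger_force: 4.5
```

```bash
python3 - <<'E' 2>/dev/null
from posts import *
s=get_state(); print(s['ee_pos'],s['force'])
snap('scene','scene12'); posts('scene12',.564); pad('scene12')
E
```

```text
[ 0.522  -0.1967  0.0041] [-9.244   0.1041  6.8352]
scene12 [ 0.5617 -0.2754  0.1001] [ 0.5672 -0.1272  0.0999] len 0.1483523051590227 yaw -2.127644393132613 foot in stop x,y -0.02145393695453799 -0.0030428870574959574 front face x 0.008546063045462009
 pad mean x in stop frame 0.0196398376802071 [0.0101 0.0278] 423
```

Pad travel is 8.5 mm and the foot stays square. I continue to about 20 mm.

Call:
carry_out(
  commands=[-0.0015, 0, 0, 0, 0, 0, -0.003, 0, 0, 0, 0, 0, -0.0045, 0, 0, 0, 0, 0, -0.006, 0, 0, 0, 0, 0, -0.0075, 0, 0, 0, 0, 0, -0.009, 0, 0, 0, 0, 0, -0.0105, 0, 0, 0, 0, 0, -0.012, 0, 0, 0, 0, 0, -0.012, 0, 0, 0, 0, 0, -0.012, 0, 0, 0, 0, 0],
)

```text
clock: 27.05
ee_pos: [0.5318, -0.1969, 0.0038]
eef_rot: [0.018, 1.0, 0.0, -0.004]
force: [-15.2, 0.3, 9.7]
grip_width: 0.0852
finger_force: 7.5
```

```bash
python3 - <<'E' 2>/dev/null
from posts import *
s=get_state(); print(s['ee_pos'],s['force'],s['torque'])
c=snap('scene','scene13'); posts('scene13',.573); pad('scene13')
d=snap('side','side13')
f=lambda a,k:cv2.resize(a,None,fx=k,fy=k,interpolation=cv2.INTER_CUBIC)
C=np.hstack([f(c['img'][200:350,260:410,::-1],2.6),f(d['img'][170:320,200:350,::-1],2.6)]); cv2.imwrite('pics/crop6.png',C)
E
```

```text
[ 0.5318 -0.1969  0.0038] [-15.159    0.3307   9.7339] [0.4227 2.6882 0.5852]
scene13 [ 0.5718 -0.2764  0.1008] [ 0.5768 -0.1265  0.0999] len 0.15001429584377662 yaw -1.879073421831402 foot in stop x,y -0.011611417195356648 -0.002837645940896073 front face x 0.018388582804643352
 pad mean x in stop frame 0.029366852957801105 [0.0199 0.0378] 424
```

View pics/crop6.png

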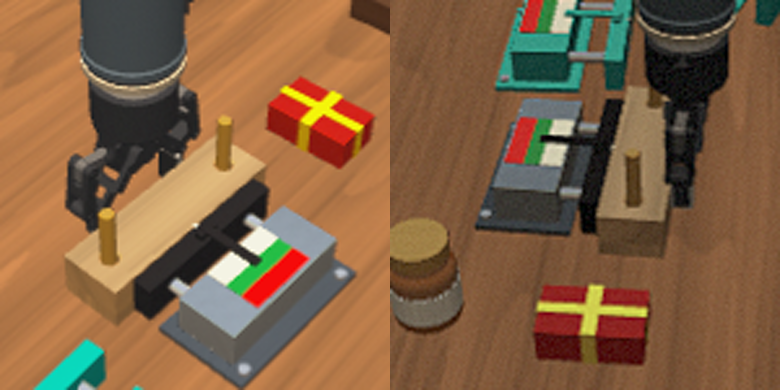

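The pointer sits over the green stripe with about 18 mm of travel (about 9 N). The foot is square (−1.9° against −2.0°), flat and centred within 3 mm, and the bystanders are untouched. Hold.

Call:
carry_out(
  commands=[0, 0, 0, 0, 0, 0, 0, 0, 0, 0, 0, 0, 0, 0, 0, 0, 0, 0, 0, 0, 0, 0, 0, 0, 0, 0, 0, 0, 0, 0, 0, 0, 0, 0, 0, 0, 0, 0, 0, 0, 0, 0, 0, 0, 0, 0, 0, 0, 0, 0, 0, 0, 0, 0, 0, 0, 0, 0, 0, 0],
)

```text
clock: 28.15
ee_pos: [0.5318, -0.1969, 0.0039]
eef_rot: [0.018, 1.0, 0.0, -0.004]
force: [-14.9, 0.9, 9.9]
grip_width: 0.0856
finger_force: 7.5
```

Call:
carry_out(
  commands=[0, 0, 0, 0, 0, 0, 0, 0, 0, 0, 0, 0, 0, 0, 0, 0, 0, 0, 0, 0, 0, 0, 0, 0, 0, 0, 0, 0, 0, 0, 0, 0, 0, 0, 0, 0, 0, 0, 0, 0, 0, 0, 0, 0, 0, 0, 0, 0, 0, 0, 0, 0, 0, 0, 0, 0, 0, 0, 0, 0],
)

```text
clock: 29.15
ee_pos: [0.5318, -0.1969, 0.0039]
eef_rot: [0.018, 1.0, 0.0, -0.004]
force: [-14.9, 0.7, 10.0]
grip_width: 0.0853
finger_force: 7.5
```

Call:
carry_out(
  commands=[0, 0, 0, 0, 0, 0, 0, 0, 0, 0, 0, 0, 0, 0, 0, 0, 0, 0, 0, 0, 0, 0, 0, 0, 0, 0, 0, 0, 0, 0, 0, 0, 0, 0, 0, 0, 0, 0, 0, 0, 0, 0, 0, 0, 0, 0, 0, 0, 0, 0, 0, 0, 0, 0, 0, 0, 0, 0, 0, 0],
)

```text
clock: 30.15
ee_pos: [0.5318, -0.1969, 0.0039]
eef_rot: [0.018, 1.0, 0.0, -0.004]
force: [-14.4, 1.3, 9.7]
grip_width: 0.0855
finger_force: 7.5
```

Call:
carry_out(
  commands=[0, 0, 0, 0, 0, 0, 0, 0, 0, 0, 0, 0, 0, 0, 0, 0, 0, 0, 0, 0, 0, 0, 0, 0, 0, 0, 0, 0, 0, 0, 0, 0, 0, 0, 0, 0, 0, 0, 0, 0, 0, 0, 0, 0, 0, 0, 0, 0, 0, 0, 0, 0, 0, 0, 0, 0, 0, 0, 0, 0],
)

```text
clock: 31.15
ee_pos: [0.5318, -0.1969, 0.0039]
eef_rot: [0.018, 1.0, 0.0, -0.004]
force: [-14.4, -0.4, 9.3]
grip_width: 0.0852
finger_force: 7.5
```

```bash
python3 - <<'E' 2>/dev/null
from posts import *
s=get_state(); print(s['clock'],s['ee_pos'],s['force'])
snap('scene','scene14'); posts('scene14',.573); pad('scene14')
# tilt: plane fit of the foot's top, between the posts
X,ok=cloud(load('scene14')); B=X[:,:2]-[.5745,-.2015]
m=ok&(abs(B[:,0])<.02)&(abs(B[:,1])<.055)&(abs(X[:,2]-.045)<.006)
co=np.linalg.lstsq(np.c_[B[m],np.ones(m.sum())],X[m][:,2],rcond=None)[0]; print('top plane slopes,height',co,m.sum())
E
```

```text
31.15 [ 0.5318 -0.1969  0.0039] [-14.361   -0.3764   9.2766]
scene14 [ 0.5711 -0.2764  0.1   ] [ 0.5769 -0.1266  0.0998] len 0.14991273470401645 yaw -2.2090593575695103 foot in stop x,y -0.011895461659570243 -0.0029150819374999036 front face x 0.018104538340429757
 pad mean x in stop frame 0.029365499962488585 [0.0198 0.0376] 426
top plane slopes,height [-0.0055 -0.0013  0.046 ] 618
```

Steady for 4 s with pad travel about 18 mm, the foot flat (slope about 0.006) and square. Handing in.

```bash
python3 -c "
from plant import *
print(job_done())"
```

```text
the job is handed in; nothing more can be done
None
```

Both posts stand fully home, and I handed the job in with the foot pressed squarely and centrally on the grey stop, pointer on green (about 18 mm, 9 N); the hand-in returned no verdict.

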